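# Reload the baking-paper dispenser

### The arm

A 6-joint arm with a two-finger parallel gripper is mounted at the origin on a cart in front of the work surface, level with it; the furniture and walls round the work are solid. World frame = base frame: x ahead of the robot, y to its left, z up, the work surface at z = 0. Lengths are in m, angles in degrees, forces in N, time in s.
With the tool pointing down it reaches from about 0.4 to 0.825 m from the base axis. Payload 7 kg.
Tool frame: the origin (TCP) lies on the centre line of the jaws, within the pads' length; the fingertips stand 11 mm ahead of it and the grasp point (between the pads) lies 8 mm behind it; z points along the fingers, y is the line along which they close (so a half turn about z gives the same grasp; the last joint's range is limited). The gripper opens to 88 mm and grips with 3 to 60 N. Pads are 19 mm wide; open, the fingers measure 130 mm over their backs; the gripper's body (78 mm by 193 mm) begins 47 mm behind the grasp point.
Start: joints at [83.887, 20.546, 0.682, 0, -70.136, -16.507], TCP at [0.26, 0.623, 0.238] pointing down, gripper open.
Joint ranges: [-176.03, 176.03], [-82.01, 121.73], [-58.28, 71.71], [-173.87, 95.51], [-174.79, -0.11], [-173.66, 173.66]. Speed limits (degrees/s): [136.94, 136.94, 172.46, 180, 180, 180].

### API

Orientations are given as [roll, pitch, yaw] about the fixed x, y, z axes, in that order (R = Rz(yaw) Ry(pitch) Rx(roll)).
In Python, from plant import r, capture, camera_model, job gives the robot as it stands.
- The arm moves only by the tool drive_tool, never from a script. Its argument "increments" is a list that holds one entry, the list of rows, each a list of 5 numbers: the gripper's target within -1 to 1 (fully open at 1, half-way at 0, shut at -1), then the shift along the tool's x, y, z scaled (see below), then the turn about the tool's z scaled (see below). In form: [[[gripper, tx, ty, tz, roll], ...]]. A call has 1 to 5 rows; each row is the pose to reach, as a shift and turn from the pose commanded when the call began, along the tool's axes at that moment, turning the shorter way round; what a row does not reach only later rows make up. The controller multiplies each number of a shift by 120 mm and each number of a turn by 360 degrees. A row lasts 1/8 s, in which the tool goes at most 62.5 mm and 10.7 degrees, less where a joint would pass 70% of its speed; a pose out of reach is approached as far as the arm can. A call with a number of a shift or a turn outside -1 to 1 is refused whole. A call with a gripper value outside its range is refused whole. The fingers move at their own pace and stop on an object; "squeeze" is the grip in N (left out, the last holds). Time passes only in rows, so rows that repeat a pose let the fingers close. It gives the time, the measured TCP pose, the force, the opening and the grip force at its end, in the units of the state.
- r.get_state(): the state, without advancing time (a new reading comes with each control period).
- capture(name): name is "side" or "top" or "wrist"; returns the picture (400x640x3 uint8, red, green, blue); there is no depth.
- camera_model(name): a dict with "camera_matrix" (3x3 intrinsics, pixels), "rvec" (rotation vector, rad) and "tvec" (3), from world to camera coordinates, as OpenCV has them. Camera axes: x right, y down, z forward; pixel columns grow to the right and rows downward; lengths in m; the calibration is good to about 2 mm. A picture is of the moment at which its call begins: read the wrist's pose just before it. camera_model takes no time and is no camera call; for the wrist camera it gives the pose at the moment of the call.
- job.close_job(): hands the job in; it is judged then, once.
The state is a dict: "time_s": time; "joints": joint angles; "qd": joint speeds; "joint_torque": joint torques, N m; "tcp_pos": TCP position; "eef_rot": TCP orientation; "contact_force": force on the tool from outside, world axes, zero at the start; "moment": the same for the moment, N m; "gripper_width": finger opening in m; "gripper_force": force on a finger pad.
Only numpy, scipy, OpenCV 4.12 (cv2) and the standard library are available. Lean on these libraries where they do the work, as an engineer would, in place of code of your own. Each camera call takes 0.05 s, during which the arm holds its last target. There are 200 camera calls.

### The job

Load the new roll of baking paper into the counter-top dispenser: set it down along the tear table at the front, roll it over the crest so that it drops into the vee bed, and let it settle there by itself. Then push the sliding hub along its rails so that it enters the core, carries the roll sideways onto the left hub and holds it snugly between the two, without any play; press only until you feel it come up firm, for a hard push crushes the cardboard core. Leave the tomato, the salt shaker and the tumbler where they are.

Things in the scene. Friction and masses are not known exactly. Their poses are not given: they have to be found in the camera images.
- dispenser: Paper dispenser of bare sheet steel, fixed to the worktop, 390 mm long, 117 mm deep, 83 mm high. Origin on the worktop, below the bottom of the vee bed; x points from the loading side (towards the robot) to the back, y along the bed to the robot's left, z up. Across it, front to back: tear lip, sloping tear table, crest, vee bed, back sheet. Sites on it have the same axes.
- bed (a point): Point on the axis of a roll seated in the vee bed, 48.6 mm over the worktop, midway along the bed (bed: 110 mm to either side of it). Two flanks at 30 degrees, bottom 34.6 mm below this point. The upright back sheet, 83 mm high, stands 34 mm behind this point: 4 mm behind a seated roll, so no finger fits there and a gripped roll cannot be lowered straight into the bed.
- lip (a point): Top of the toothed tear lip, the front edge of the tear table; 28 mm over the worktop, 77 mm in front of the bed's axis. A roll set down on the table leans against the lip, its axis 18 mm behind the lip and 53 mm over the worktop. This point is level with the middle of the free length between the two hubs' cones (hub drawn back): a roll centred here has at least 16 mm to spare at either end.
- crest (a point): Crest between tear table and vee bed: 25.5 mm over the worktop, 20 mm in front of the bed's axis. The table rises 4 degrees from the lip to it. A roll set down on the table and pushed from the lip side until its axis has passed the crest drops 7 mm into the bed by itself.
- left_end (a point): Left end of the bed's axis, where an upright end sheet (80 mm high) stands. It carries the left hub, locked by a thumbscrew that was set for this roll: a 44 mm flange whose face lies 5 to 17 mm to the right (-y) of this point (not measured: it must be felt), with a 12 mm long cone, 29 to 19 mm diameter, that points right into the core.
- tail (a joint): Travel of the sliding right hub in m: 0 = drawn back to the right; grows towards the left (+y), stop at 0.095. Slides stiffly (6 N), stays where left, no spring. Once the roll is against both hubs (somewhere from 0.071 to 0.083) the force rises steeply, 6 N or more per mm: 10 N over the sliding force is firm, 25 N crushes the core. Flange and cone as the left ones, level with a seated core; flange face 47 mm left of its grip.
- tail_grip (a point): Centre of the upright black grip on the sliding hub, 103 mm over the worktop; the grip is 30 mm (x) by 16 mm (y), its top 122 mm over the worktop. Best taken from above, fingers on its left and right faces (16 mm apart); 39 mm are free beside it towards the roll, above 80 mm over the worktop. 
- roll_center (a point): Centre of the roll of baking paper: plain off-white paper, 60 mm diameter, 200 mm long, 0.2 to 0.45 kg, lying on the worktop in front of the chopping board. Its axis is its own y axis. The cardboard core is open at both ends, 35 mm inside diameter, 20 mm deep. It rolls very easily. It can be gripped across its diameter from above.
- tomato: Tomato on the chopping board, about 73 mm across; origin at its underside. Not to be moved.
- salt_shaker: Salt shaker on the chopping board, 44 mm diameter, 90 mm high; origin at its underside. Not to be moved.
- tumbler: Clear tumbler to the left of the dispenser, 81 mm diameter, 93 mm high; origin at its underside. Not to be moved.

How it is judged (in metres and radians):
On the way, in this order (a step that is already met when the one before it is completed fails the run):
1. the roll lies along the tear table, set down on it and at rest (x of roll_center in the frame of dispenser between -0.072 and -0.022 m and z of roll_center in the frame of dispenser between 0.0475 and 0.0585 m and y of roll_center in the frame of dispenser between -0.055 and 0.005 m and angle between the y axis of roll_center and the y axis of bed, either way round below 0.12 rad and linear speed of roll below 0.04 m/s and contact force between roll and dispenser above 0.8 N), for 0.2 s.
2. the roll has rolled into the vee bed and settled there by itself: on both flanks, untouched, the sliding hub not yet pressing on it (x of roll_center in the frame of bed between -0.002 and 0.002 m and z of roll_center in the frame of bed between -0.002 and 0.002 m and angle between the y axis of roll_center and the y axis of bed, either way round below 0.025 rad and contact force between each of the fingers, tail and roll below 0.3 N and linear speed of roll below 0.02 m/s), for 0.3 s.
At the end, for the whole second after the job is handed in: The roll lies in the vee bed within 2 mm (height and depth) and 1.4 degrees, its left end against the left hub (pressing on it with more than 2 N); the sliding hub is in its core and still presses on it with more than 2 N when let go; all at rest (x of roll_center in the frame of bed between -0.002 and 0.002 m and z of roll_center in the frame of bed between -0.002 and 0.002 m and angle between the y axis of roll_center and the y axis of bed, either way round below 0.025 rad and y of roll_center in the frame of bed between -0.005 and 0.013 m and contact force between each of tail, stop_hub and roll above 2 N and linear speed of roll below 0.01 m/s); the robot touches nothing.
It fails at once if the sliding hub presses on the roll with more than 25 N (core crushed) (contact force between tail and roll above 25 N).
It fails at once if tomato, salt shaker or tumbler moved by more than 20 mm (distance of any of tomato, salt_shaker, tumbler from where it was at the start of the episode above 0.02 m).
It also fails if it takes over 69 s, if anything falls off the work surface, if the arm or the gripper's body presses on something with over 40 N, if the wrist force passes 120 N, or if a joint passes its speed limit or range.

## Working session

There is one attempt and no reset: what is moved stays moved. The work goes in short steps, Python scripts to look and compute and a tool call to move; the robot and the scene stay as the last step left them, time stands still between calls to the robot, and variables do not carry over. Pictures are saved under pics/ and viewed, at most 10 in all, crops included, and the job is handed in when it is done.

Besides the shell and the picture viewer there is one more tool, called after "Emit:" in YAML: its name, and indented under it one key for each argument. drive_tool: Moves the arm, as the interface text tells. Its arguments: {"type":"object","properties":{"increments":{"type":"array"},"squeeze":{"type":"number"}},"required":["increments"]}

```bash
mkdir -p pics; ls; python3 - <<'E'
from plant import r,capture,camera_model
import cv2
print(r.get_state())
for n in ("side","top"):
    cv2.imwrite(f"pics/{n}0.png",capture(n)[:,:,::-1]); print(camera_model(n))
E
```

```text
pics
{'time_s': 0.0, 'joints': array([ 8.38863341e+01,  2.05919710e+01,  6.35232880e-01, -1.86276389e-02,
       -7.01352690e+01, -1.65076926e+01]), 'qd': array([ 0.01508681, -0.02378925, -0.05081007, -0.03373655, -0.06829047,
       -0.0087296 ]), 'joint_torque': array([-1.04899147e-03, -5.82726359e+01,  2.93049645e+01,  6.99740946e+00,
        6.91365130e-03, -1.60767645e-04]), 'tcp_pos': array([0.2594761 , 0.62264617, 0.23663239]), 'eef_rot': array([ 1.79906809e+02, -9.35618935e-03, -2.26276946e+01]), 'contact_force': array([-1.68330319, -0.55942465, -0.13201874]), 'moment': array([-0.04173728, -0.00415267, -0.02381906]), 'gripper_force': 0.0, 'gripper_width': 0.08770843944954457}
{'camera_matrix': array([[452.77707726,   0.        , 319.90487826],
       [  0.        , 452.77707726, 194.9968829 ],
       [  0.        ,   0.        ,   1.        ]]), 'rvec': array([ 0.09969643,  2.80065804, -1.3874636 ]), 'tvec': array([0.55951274, 0.0035169 , 1.23541208])}
{'camera_matrix': array([[372.54333697,   0.        , 323.37436447],
       [  0.        , 372.54333697, 201.5735128 ],
       [  0.        ,   0.        ,   1.        ]]), 'rvec': array([ 2.15020038, -2.18328086,  0.09896879]), 'tvec': array([0.09220468, 0.56597574, 1.04919604])}
```

View pics/top0.png

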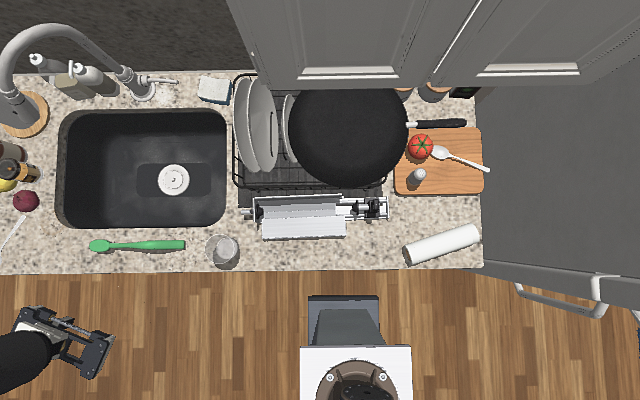

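View pics/side0.png

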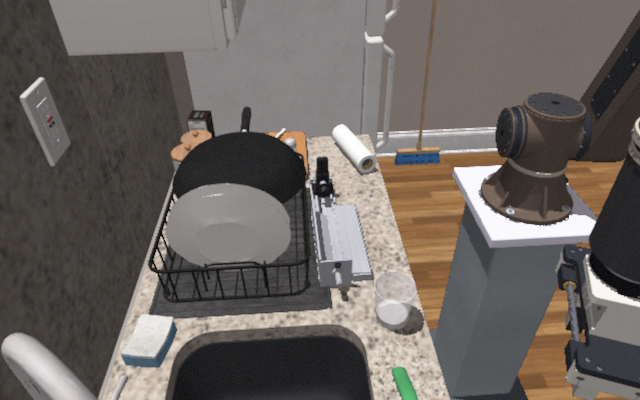

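The top view shows the roll at about (442,244), the dispenser at x 250–390, y 195–240, the sliding hub's grip at about (378,205) and the tumbler at (222,250). Next I'll measure these.

```bash
cat > h.py <<'E'
import numpy as np,cv2
from plant import r,capture,camera_model
def ray(m,uv):
    K,rv,t=m["camera_matrix"],m["rvec"],m["tvec"]; R=cv2.Rodrigues(rv)[0]
    return -R.T@t, R.T@np.linalg.inv(K)@np.array([uv[0],uv[1],1.])
def onz(m,uv,z):
    c,d=ray(m,uv); return c+d*(z-c[2])/d[2]
def proj(m,p): return cv2.projectPoints(np.array(p,float).reshape(-1,3),m["rvec"],m["tvec"],m["camera_matrix"],None)[0][:,0]
E
python3 - <<'E'
from h import *
im=cv2.imread("pics/top0.png"); m=camera_model("top")
hsv=cv2.cvtColor(im,cv2.COLOR_BGR2HSV)
mk=((hsv[...,2]>190)&(hsv[...,1]<30)).astype(np.uint8); q=np.zeros_like(mk); q[215:275,395:490]=1; mk*=q
mk=cv2.morphologyEx(mk,cv2.MORPH_OPEN,np.ones((5,5)))
c=max(cv2.findContours(mk,0,2)[0],key=cv2.contourArea); (u,v),wh,a=cv2.minAreaRect(c); b=cv2.boxPoints(((u,v),wh,a))
print((u,v),wh,a); print(np.round([onz(m,p,.035) for p in b],3), onz(m,(u,v),.035))
print("cam",ray(m,(0,0))[0])
for n,p,z in [("tailgrip",(378,205),.12),("lipL",(262,239),.028),("lipR",(346,236),.028),("tumbler",(222,250),0.05),("salt",(417,175),.09),("tomato",(421,146),.05)]: print(n,np.round(onz(m,p,z),3))
w=cv2.resize(im[185:255,235:400],None,fx=4.8,fy=4.8,interpolation=cv2.INTER_CUBIC); cv2.imwrite("pics/top0c.png",w)
E
```

```text
(443.42401123046875, 242.35494995117188) (19.62045669555664, 72.13256072998047) 71.1139144897461
[[ 0.44  -0.149  0.035]
 [ 0.503 -0.346  0.035]
 [ 0.45  -0.361  0.035]
 [ 0.388 -0.165  0.035]] [ 0.44509677 -0.25523458  0.035     ]
cam [0.46057709 0.07589024 1.10079606]
tailgrip [ 0.547 -0.061  0.12 ]
lipL [0.462 0.261 0.028]
lipR [0.467 0.02  0.028]
tumbler [0.433 0.37  0.05 ]
salt [ 0.63  -0.175  0.09 ]
tomato [ 0.721 -0.199  0.05 ]
```

View pics/top0c.png

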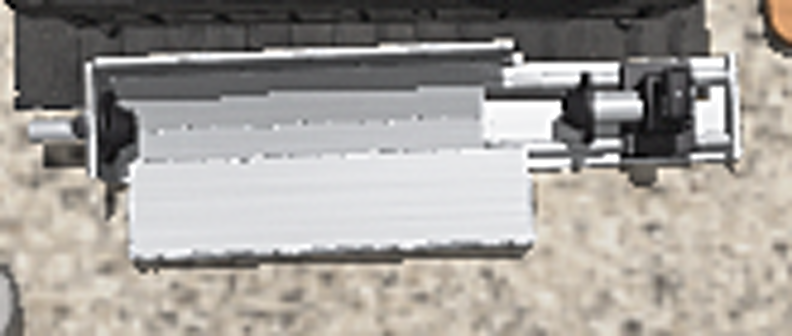

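The crop shows the left flange at (115,130), the right flange at (575,105) and the black grip at (675,100). The lip edge runs from (135,262) to (530,245), and the crest line from (135,160) to (530,148).

```bash
python3 - <<'E'
from h import *
m=camera_model("top")
for n,p,z in [("lipL",(135,263),.028),("lipR",(530,246),.028),("crestL",(135,162),.0255),("crestR",(530,148),.0255),("grip",(675,98),.122),("grip_top_ctr z.122 alt",(678,95),.122),("sheetL top",(92,60),.083),("backR top",(515,45),.083)]:
    print(n,np.round(onz(m,(235+p[0]/4.8,185+p[1]/4.8),z),4))
E
```

```text
lipL [0.4599 0.258  0.028 ]
lipR [0.4665 0.0219 0.028 ]
crestL [0.5204 0.2585 0.0255]
crestR [0.5252 0.0205 0.0255]
grip [ 0.5457 -0.0546  0.122 ]
grip_top_ctr z.122 alt [ 0.5473 -0.0563  0.122 ]
sheetL top [0.5761 0.2735 0.083 ]
backR top [0.581  0.0309 0.083 ]
```

Emit:
drive_tool:
  increments:
    - [[1,0.75,0.95,0,0.03],[1,0.75,0.95,0,0.03],[1,0.75,0.95,0,0.03]]

```text
time_s: 0.48
tcp_pos: [0.2993, 0.4801, 0.2377]
eef_rot: [180.0, 0.0, -33.5]
contact_force: [-0.8, 0.5, -0.3]
gripper_width: 0.0875
gripper_force: 0.0
```

Emit:
drive_tool:
  increments:
    - [[1,1,0.93,0,0],[1,1,0.93,0,0],[1,1,0.93,0,0]]

```text
time_s: 0.85
tcp_pos: [0.3376, 0.3218, 0.2376]
eef_rot: [-180.0, 0.0, -33.4]
contact_force: [0.1, 1.1, -0.3]
gripper_width: 0.0877
gripper_force: 0.0
```

Emit:
drive_tool:
  increments:
    - [[1,1,0.93,0,0],[1,1,0.93,0,0],[1,1,0.93,0,0]]

```text
time_s: 1.23
tcp_pos: [0.3763, 0.1627, 0.2377]
eef_rot: [-180.0, 0.0, -33.4]
contact_force: [1.1, 0.4, 0.5]
gripper_width: 0.0878
gripper_force: 0.0
```

```bash
python3 - <<'E'
from h import *
s=r.get_state(); m=camera_model("wrist"); print(s["tcp_pos"],s["eef_rot"],s["time_s"])
cv2.imwrite("pics/w1.png",capture("wrist")[:,:,::-1]); np.save("w1.npy",m,allow_pickle=True); print(m, ray(m,(320,200)))
print(proj(m,[(.482,.126,.05),(.54,.155,.05),(.546,-.055,.12),(.445,-.255,.03)]))
E
```

```text
[0.37629762 0.16272943 0.23772107] [-1.79971955e+02  3.37792828e-04 -3.34463030e+01] 1.225
{'camera_matrix': array([[309.90196718,   0.        , 325.89640151],
       [  0.        , 309.90196718, 199.64784197],
       [  0.        ,   0.        ,   1.        ]]), 'rvec': array([-1.41924568,  2.63818727,  0.34858865]), 'tvec': array([0.34285352, 0.18409194, 0.44956691])} (array([0.43519788, 0.12410779, 0.38567972]), array([-0.20842501,  0.15891662, -0.96522942]))
[[ 298.47700077   77.22779232]
 [ 240.7755219    42.09581746]
 [ 457.86041433 -180.54645357]
 [ 660.87342341 -126.45028929]]
```

View pics/w1.png

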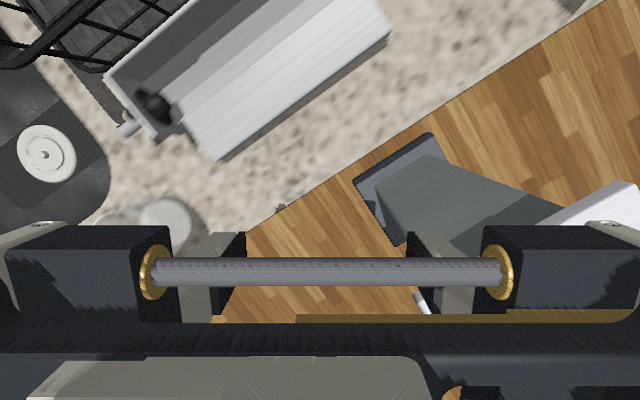

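The wrist view shows the lip's left corner at (220,160), its right corner at (391,36), the top of the left sheet from (105,77) to about (155,138), and the left hub at (152,106).

```bash
python3 - <<'E'
from h import *
m=np.load("w1.npy",allow_pickle=True).item()
for n,p,z in [("lipL",(220,160),.028),("lipR",(391,36),.028),("sheet back",(105,77),.083),("sheet front",(153,140),.08),("hub",(158,106),.0486)]: print(n,np.round(onz(m,p,z),4))
E
```

```text
lipL [0.4614 0.2528 0.028 ]
lipR [0.4649 0.0223 0.028 ]
sheet back [0.5749 0.2732 0.083 ]
sheet front [0.5087 0.2762 0.08  ]
hub [0.5397 0.264  0.0486]
```

Emit:
drive_tool:
  increments:
    - [[1,1,0.93,0,0],[1,1,0.93,0,0],[1,1,0.93,0,0]]

```text
time_s: 1.65
tcp_pos: [0.4152, 0.0037, 0.2377]
eef_rot: [-180.0, -0.0, -33.5]
contact_force: [1.4, 0.7, -0.1]
gripper_width: 0.0876
gripper_force: 0.0
```

Emit:
drive_tool:
  increments:
    - [[1,1,0.93,0,0.1],[1,1,0.93,0,0.1],[1,1,0.93,0,0.1],[1,1,0.93,0,0.1]]

```text
time_s: 2.15
tcp_pos: [0.4541, -0.156, 0.2369]
eef_rot: [179.9, 0.0, -69.9]
contact_force: [-1.0, 0.3, -0.3]
gripper_width: 0.0875
gripper_force: 0.0
```

```bash
python3 - <<'E'
from h import *
m=camera_model("wrist"); im=capture("wrist")[:,:,::-1].copy(); cv2.imwrite("pics/w2.png",im)
np.save("w2.npy",m,allow_pickle=True); print(proj(m,[(.44,-.255,.03),(.445,-.255,.06)]))
hsv=cv2.cvtColor(im,cv2.COLOR_BGR2HSV)
mk=((hsv[...,2]>180)&(hsv[...,1]<30)).astype(np.uint8); mk[225:]=0
mk=cv2.morphologyEx(mk,cv2.MORPH_OPEN,np.ones((7,7)))
for c in cv2.findContours(mk,0,2)[0]:
    if cv2.contourArea(c)>1500:
        q=cv2.minAreaRect(c); print(q); print(np.round([onz(m,p,.03) for p in cv2.boxPoints(q)],3),onz(m,q[0],.03))
E
```

```text
[[369.00609657  99.38055361]
 [368.49425528  95.97041307]]
((316.71588134765625, 89.86397552490234), (152.30091857910156, 194.67758178710938), 5.355824947357178)
[[ 0.556 -0.117  0.03 ]
 [ 0.593 -0.314  0.03 ]
 [ 0.445 -0.355  0.03 ]
 [ 0.384 -0.162  0.03 ]] [ 0.49686734 -0.24457001  0.03      ]
```

View pics/w2.png

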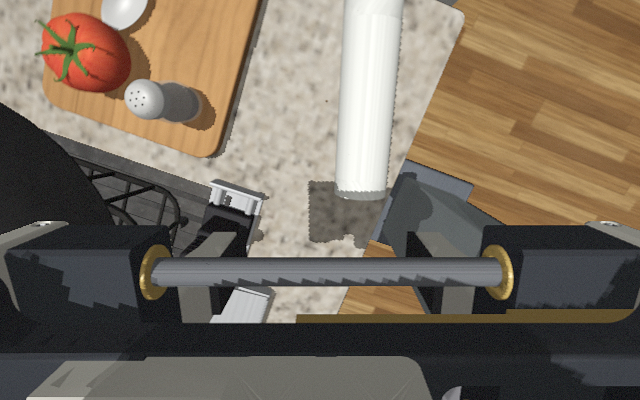

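The roll's edges run from (345,0)/(403,0) to (336,193)/(388,195). The near end lies at v≈195 and the far end is out of view.

```bash
python3 - <<'E'
from h import *
m=np.load("w2.npy",allow_pickle=True).item()
a=onz(m,(374,0),.03);b=onz(m,(362,186),.03); e=onz(m,(362,192),.06); e2=onz(m,(362,197),.03)
print(a,b,e,e2); d=(a-b);d/=np.linalg.norm(d); print(d,"angle",np.degrees(np.arctan2(-d[0],d[1])))
print("edge width",[onz(m,p,.03)[:2] for p in((340,100),(395.5,100))])
print("axis pt 100mm from near end",e+d*.1,)
s=r.get_state();print(s["tcp_pos"],s["eef_rot"])
E
```

```text
[ 0.47148811 -0.34540697  0.03      ] [ 0.4111027  -0.16257314  0.03      ] [ 0.41437188 -0.1614174   0.06      ] [ 0.40613424 -0.15020703  0.03      ]
[ 0.31361281 -0.94955095  0.        ] angle -161.7229095893529
edge width [array([ 0.4694858 , -0.24348536]), array([ 0.41258753, -0.26438061])]
axis pt 100mm from near end [ 0.44573316 -0.2563725   0.06      ]
[ 0.45381979 -0.15508216  0.23691698] [ 1.79925172e+02  2.27676560e-02 -6.99064878e+01]
```

Emit:
drive_tool:
  increments:
    - [[1,0.73,0.38,0.2,0.005],[1,0.73,0.38,0.5,0.005],[1,0.73,0.38,0.9,0.005],[1,0.73,0.38,0.9,0.005]]
  squeeze: 15

```text
time_s: 2.7
tcp_pos: [0.4393, -0.2512, 0.1266]
eef_rot: [179.6, 0.2, -71.2]
contact_force: [-0.0, 0.0, 1.4]
gripper_width: 0.0875
gripper_force: 0.0
```

```bash
python3 - <<'E'
from h import *
m=camera_model("wrist"); im=capture("wrist")[:,:,::-1].copy(); np.save("w3.npy",m,allow_pickle=True)
cv2.imwrite("pics/w3.png",im); s=r.get_state();print(s["tcp_pos"],s["eef_rot"]); print(proj(m,[(.441,-.253,.03)]))
hsv=cv2.cvtColor(im,cv2.COLOR_BGR2HSV); mk=(hsv[...,2]>150)&(hsv[...,1]<25)
for v in(20,60,100,140,180,220): 
    u=np.where(mk[v,150:550])[0]+150; print(v,u.min() if len(u) else 0,u.max() if len(u) else 0,len(u))
E
```

```text
[ 0.44129574 -0.25153963  0.12912941] [ 1.79828883e+02  6.57803885e-02 -7.11407838e+01]
[[324.10952739 201.88838673]]
20 199 288 20
60 226 329 19
100 212 358 92
140 176 358 114
180 206 411 98
220 209 252 10
```

View pics/w3.png

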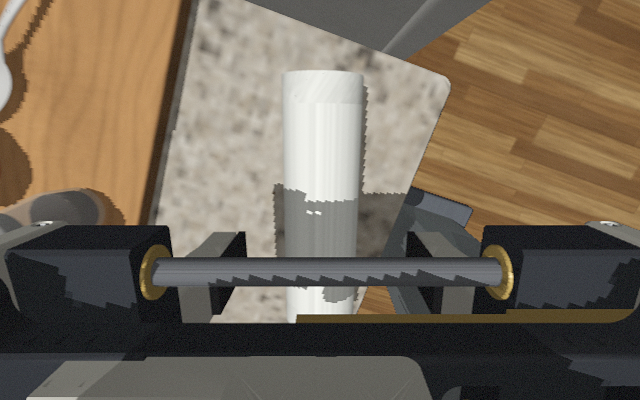

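The roll is centred between the fingers, with its edges at u 283–365 (v=100) and its far end at v≈70. I'll descend and grip.

Emit:
drive_tool:
  increments:
    - [[1,0,0,0.45,0],[1,0,0,0.875,0],[1,0,0,0.875,0]]
  squeeze: 20

```text
time_s: 3.12
tcp_pos: [0.4412, -0.251, 0.0239]
eef_rot: [179.8, 0.1, -71.1]
contact_force: [0.2, 0.9, 0.2]
gripper_width: 0.0879
gripper_force: 0.0
```

Emit:
drive_tool:
  increments:
    - [[-0.5,0,0,0,0],[-0.5,0,0,0,0],[-0.5,0,0,0,0],[-0.5,0,0,0,0],[-0.5,0,0,0,0]]
  squeeze: 20

```text
time_s: 3.75
tcp_pos: [0.4428, -0.2519, 0.026]
eef_rot: [-179.9, -0.1, -71.2]
contact_force: [-1.2, 3.3, 9.8]
gripper_width: 0.0594
gripper_force: 20.0
```

Emit:
drive_tool:
  increments:
    - [[-0.5,0,0,-0.3,0],[-0.5,0,0,-0.7,0],[-0.5,0,0,-1,0],[-0.5,0,0,-1,0]]

```text
time_s: 4.25
tcp_pos: [0.4431, -0.2521, 0.1474]
eef_rot: [-179.7, -0.1, -71.2]
contact_force: [-0.8, 0.2, -3.6]
gripper_width: 0.0597
gripper_force: 20.0
```

```bash
python3 - <<'E'
from h import *
s=r.get_state();print(s["tcp_pos"],s["eef_rot"],s["contact_force"],s["moment"],s["gripper_width"])
m=camera_model("wrist"); im=capture("wrist")[:,:,::-1].copy(); cv2.imwrite("pics/w4.png",im); np.save("w4.npy",m,allow_pickle=True)
t=s["tcp_pos"]; a=np.radians(s["eef_rot"][2]); x=np.array([np.cos(a),np.sin(a),0])
for L in(.09,.1,.11): print(L,proj(m,[t+x*L+[0,0,.008],t+x*L+[0,0,.038]]))
E
```

```text
[ 0.44310094 -0.25209807  0.1473789 ] [-1.79720213e+02 -1.49578209e-01 -7.12182037e+01] [-0.80226171  0.23589048 -3.56096808] [ 0.02209741 -0.10404173  0.04297922] 0.05972343621727334
0.09 [[326.6927204   67.46970037]
 [326.61558114  53.19732321]]
0.1 [[326.71457699  41.3518331 ]
 [326.64185234  19.03401961]]
0.11 [[326.73733083  14.1617844 ]
 [326.66952735 -16.95482862]]
```

View pics/w4.png

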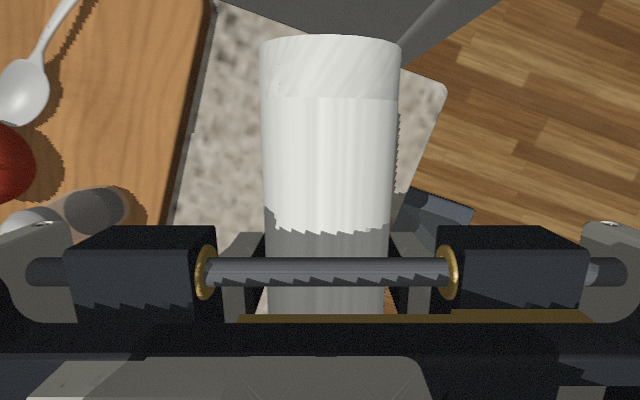

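The roll is held straight. Its far end at v≈35 implies the roll's centre sits about 5 mm towards the near side. I'll carry it to the table.

Emit:
drive_tool:
  increments:
    - [[-0.5,-0.3,-0.2,-0.3,0.02],[-0.5,-0.6,-0.35,-0.4,0.049],[-0.5,-0.81,-0.45,-0.4,0.049],[-0.5,-0.81,-0.45,-0.4,0.049]]

```text
time_s: 4.8
tcp_pos: [0.4605, -0.1408, 0.1909]
eef_rot: [179.8, 0.0, -88.7]
contact_force: [-1.0, -0.9, -5.0]
gripper_width: 0.0599
gripper_force: 20.0
```

Emit:
drive_tool:
  increments:
    - [[-0.5,-0.4,-0.05,0,0],[-0.5,-0.8,-0.1,0,0],[-0.5,-1,-0.12,0,0],[-0.5,-1,-0.12,0,0]]

```text
time_s: 5.3
tcp_pos: [0.4728, -0.0213, 0.191]
eef_rot: [179.8, -0.0, -88.8]
contact_force: [0.1, -0.7, -3.9]
gripper_width: 0.0593
gripper_force: 20.0
```

Emit:
drive_tool:
  increments:
    - [[-0.5,-0.4,-0.05,0,0],[-0.5,-0.8,-0.1,0,0],[-0.5,-1,-0.12,0,0],[-0.5,-1,-0.12,0,0]]

```text
time_s: 5.8
tcp_pos: [0.4852, 0.0984, 0.1912]
eef_rot: [179.9, -0.1, -88.8]
contact_force: [-0.5, -0.1, -4.7]
gripper_width: 0.0597
gripper_force: 20.0
```

Emit:
drive_tool:
  increments:
    - [[-0.5,-0.19,0,0.2,0],[-0.5,-0.19,0,0.5,0],[-0.5,-0.19,0,0.8,0],[-0.5,-0.19,0,0.9,0],[-0.5,-0.19,0,0.9,0]]

```text
time_s: 6.42
tcp_pos: [0.4849, 0.1198, 0.0841]
eef_rot: [179.9, -0.1, -88.9]
contact_force: [0.7, 0.9, -4.9]
gripper_width: 0.0597
gripper_force: 20.0
```

```bash
python3 - <<'E'
from h import *
s=r.get_state();print(s["tcp_pos"],s["eef_rot"],s["contact_force"])
a=capture("top")[:,:,::-1]; b=capture("side")[:,:,::-1]
a=cv2.resize(a[180:255,230:400],None,fx=4,fy=4,interpolation=2); b=cv2.resize(b[150:300,300:400],None,fx=4,fy=4,interpolation=2)[:,:]
h=np.zeros((600,800,3),np.uint8); h[:300,:680]=a; h2=cv2.resize(b,(200,300)); h[300:,:200]=h2
w=capture("wrist")[:,:,::-1]; h[300:,220:700]=cv2.resize(w,(480,300)); cv2.imwrite("pics/m5.png",h)
E
```

```text
[0.48489936 0.11979869 0.0840828 ] [ 1.79902762e+02 -8.29013003e-02 -8.89033240e+01] [ 0.69040519  0.91837532 -4.93332455]
```

View pics/m5.png

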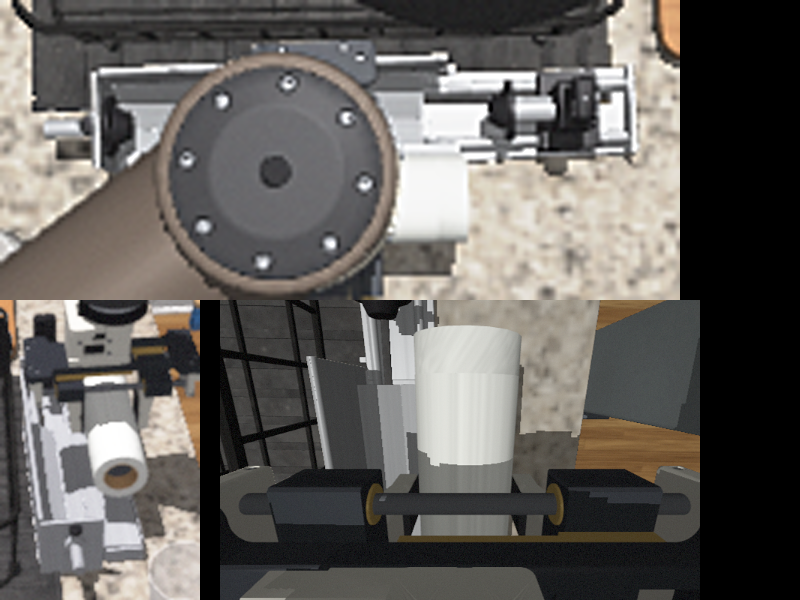

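The composite shows the roll over the tear table, parallel to it. Its right end at crop (467,200) has about 17 mm to spare to the right cone, with a little more at the left. I'll lower it with a small correction.

Emit:
drive_tool:
  increments:
    - [[-0.5,-0.03,0.01,0.1,0],[-0.5,-0.03,0.01,0.2,0],[-0.5,-0.03,0.01,0.25,0],[-0.5,-0.03,0.01,0.27,0],[-0.5,-0.03,0.01,0.27,0]]

```text
time_s: 7.2
tcp_pos: [0.4839, 0.1245, 0.052]
eef_rot: [180.0, -0.0, -88.9]
contact_force: [0.0, -0.2, -4.9]
gripper_width: 0.0597
gripper_force: 20.0
```

Emit:
drive_tool:
  increments:
    - [[-0.5,0,0,0.008,0],[-0.5,0,0,0.017,0],[-0.5,0,0,0.017,0],[-0.5,0,0,0.017,0]]

```text
time_s: 7.7
tcp_pos: [0.484, 0.1246, 0.0502]
eef_rot: [-180.0, 0.0, -88.9]
contact_force: [0.5, -0.7, -5.2]
gripper_width: 0.0596
gripper_force: 20.0
```

Emit:
drive_tool:
  increments:
    - [[-0.5,0,0,0.012,0],[-0.5,0,0,0.025,0],[-0.5,0,0,0.025,0],[-0.5,0,0,0.025,0]]

```text
time_s: 8.2
tcp_pos: [0.4848, 0.1246, 0.0489]
eef_rot: [-179.9, 0.0, -88.8]
contact_force: [-3.4, -1.0, 15.0]
gripper_width: 0.0597
gripper_force: 19.9
```

Emit:
drive_tool:
  increments:
    - [[-0.5,0,0,-0.01,0],[0.45,0,0,-0.01,0],[0.5,0,0,-0.01,0],[0.6,0,0,-0.01,0],[0.7,0,0,-0.01,0]]

```text
time_s: 8.82
tcp_pos: [0.4838, 0.1245, 0.0482]
eef_rot: [180.0, -0.0, -88.9]
contact_force: [0.3, -0.4, -0.5]
gripper_width: 0.0731
gripper_force: 0.0
```

Emit:
drive_tool:
  increments:
    - [[0.9,0,0,0,0],[0.9,0,0,0,0],[0.9,0,0,0,0],[0.9,0,0,0,0],[0.9,0,0,0,0]]

```text
time_s: 9.45
tcp_pos: [0.4839, 0.1245, 0.0483]
eef_rot: [-180.0, 0.0, -88.9]
contact_force: [0.0, -1.1, 0.7]
gripper_width: 0.083
gripper_force: 0.0
```

```bash
python3 - <<'E'
from h import *
s=r.get_state();print(s["tcp_pos"],s["eef_rot"],s["contact_force"],s["gripper_width"])
a=capture("top")[:,:,::-1]; b=capture("side")[:,:,::-1]
a=cv2.resize(a[180:255,230:400],None,fx=4,fy=4,interpolation=2); b=cv2.resize(b[180:300,300:380],None,fx=2.5,fy=2.5,interpolation=2)
h=np.zeros((600,800,3),np.uint8); h[:300,:680]=a; h[300:,:200]=b
w=capture("wrist")[:,:,::-1]; h[300:,220:700]=cv2.resize(w,(480,300)); cv2.imwrite("pics/m6.png",h)
E
```

```text
[0.48385219 0.12452849 0.04832829] [-1.79999133e+02  4.36024639e-05 -8.88567425e+01] [ 0.04666057 -1.06944638  0.66824162] 0.08304017001747822
```

View pics/m6.png

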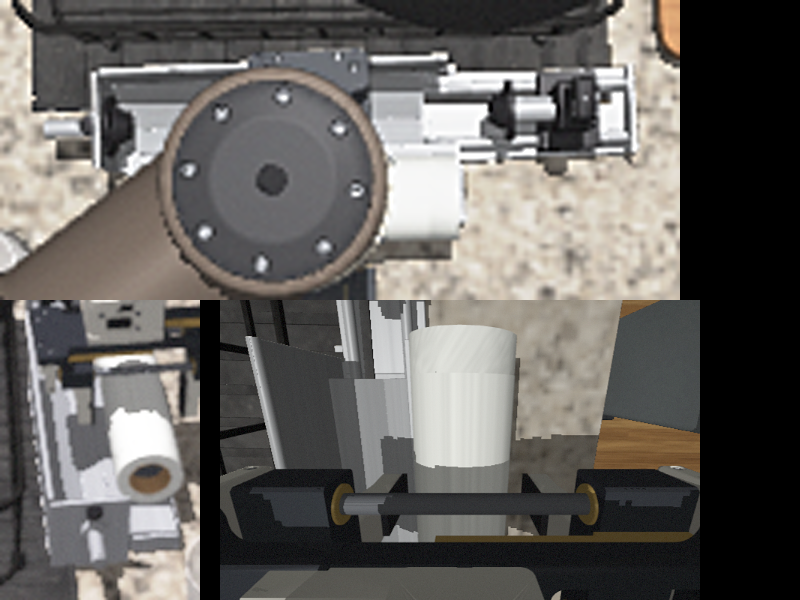

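The roll rests on the table against the lip, centred between the open fingers, with its right end at crop (460,195), clear of the cones. I'll lift off, turn 90° and go round to the front.

Emit:
drive_tool:
  increments:
    - [[0.9,0,0,-0.2,0],[0.9,0,0,-0.6,0],[0.9,0,0,-0.9,0],[0.9,0,0,-0.9,0]]

```text
time_s: 10.1
tcp_pos: [0.4855, 0.1255, 0.1593]
eef_rot: [-179.7, 0.2, -88.8]
contact_force: [-0.3, -0.5, 0.3]
gripper_width: 0.0832
gripper_force: 0.0
```

Emit:
drive_tool:
  increments:
    - [[0.9,0,0.2,0,-0.029],[0.9,0,0.4,0,-0.058],[0.9,0,0.52,0,-0.087],[0.9,0,0.52,0,-0.116],[0.9,0,0.52,0,-0.145]]

```text
time_s: 10.72
tcp_pos: [0.4209, 0.1231, 0.1557]
eef_rot: [180.0, 0.0, -36.3]
contact_force: [-0.9, 0.7, 0.4]
gripper_width: 0.0835
gripper_force: 0.0
```

Emit:
drive_tool:
  increments:
    - [[0.9,0,0,0,-0.029],[0.9,0,0,0,-0.058],[0.9,0,0,0,-0.087],[0.9,0,0,0,-0.105],[0.9,0,0,0,-0.105]]

```text
time_s: 11.35
tcp_pos: [0.4211, 0.123, 0.1557]
eef_rot: [180.0, 0.1, 1.1]
contact_force: [-0.3, -0.2, 0.1]
gripper_width: 0.0837
gripper_force: 0.0
```

Emit:
drive_tool:
  increments:
    - [[0.9,0,0,0.4,0],[0.9,0,0,0.7,0],[0.9,0,0,0.865,0],[0.9,0,0,0.865,0]]

```text
time_s: 11.85
tcp_pos: [0.4204, 0.1223, 0.0511]
eef_rot: [179.9, 0.2, 1.0]
contact_force: [-0.1, -0.3, 1.4]
gripper_width: 0.0837
gripper_force: 0.0
```

Emit:
drive_tool:
  increments:
    - [[0.9,0.05,0,0,0],[0.9,0.1,0,0,0],[0.9,0.14,0,0,0],[0.9,0.16,0,0,0],[0.9,0.18,0,0,0]]

```text
time_s: 12.48
tcp_pos: [0.4432, 0.1237, 0.0526]
eef_rot: [-180.0, -0.0, 1.1]
contact_force: [0.3, -0.8, -0.1]
gripper_width: 0.0829
gripper_force: 0.0
```

Emit:
drive_tool:
  increments:
    - [[0.9,0.03,0,0,0],[0.9,0.07,0,0,0],[0.9,0.11,0,0,0],[0.9,0.15,0,0,0],[0.9,0.19,0,0,0]]

```text
time_s: 13.1
tcp_pos: [0.4662, 0.1242, 0.0525]
eef_rot: [180.0, 0.0, 1.1]
contact_force: [-2.0, -0.2, 2.0]
gripper_width: 0.0834
gripper_force: 0.9
```

```bash
cat > comp.py <<'E'
from h import *
import sys
s=r.get_state();print(s["tcp_pos"],s["eef_rot"],s["contact_force"],s["gripper_width"])
a=capture("top")[:,:,::-1]; b=capture("side")[:,:,::-1]
a=cv2.resize(a[180:255,230:400],None,fx=4,fy=4,interpolation=2); b=cv2.resize(b[180:300,300:380],None,fx=2.5,fy=2.5,interpolation=2)
h=np.zeros((600,800,3),np.uint8); h[:300,:680]=a; h[300:,:200]=b
w=capture("wrist")[:,:,::-1]; h[300:,220:700]=cv2.resize(w,(480,300)); cv2.imwrite(sys.argv[1],h)
E
python3 -c "from h import *;s=r.get_state();print(s['tcp_pos'],s['contact_force'])"
```

```text
[0.46622259 0.12416636 0.05248732] [-2.0085223  -0.21627038  1.95731558]
```

Emit:
drive_tool:
  increments:
    - [[0.9,0.02,0,0,0],[0.9,0.04,0,0,0],[0.9,0.06,0,0,0],[0.9,0.08,0,0,0],[0.9,0.1,0,0,0]]

```text
time_s: 13.72
tcp_pos: [0.478, 0.1244, 0.0526]
eef_rot: [-180.0, -0.0, 1.1]
contact_force: [-1.7, -0.3, 0.9]
gripper_width: 0.0832
gripper_force: 0.9
```

Emit:
drive_tool:
  increments:
    - [[0.9,0.02,0,0,0],[0.9,0.04,0,0,0],[0.9,0.06,0,0,0],[0.9,0.06,0,0,0]]

```text
time_s: 14.22
tcp_pos: [0.4854, 0.1247, 0.0525]
eef_rot: [-180.0, -0.0, 1.1]
contact_force: [1.2, -0.0, 0.2]
gripper_width: 0.0831
gripper_force: 0.0
```

```bash
python3 comp.py pics/m7.png
```

```text
[0.48544581 0.1246719  0.05253678] [-1.79990179e+02 -2.27491463e-02  1.14030574e+00] [ 1.19134026 -0.03018115  0.17903943] 0.08306677629722244
```

View pics/m7.png

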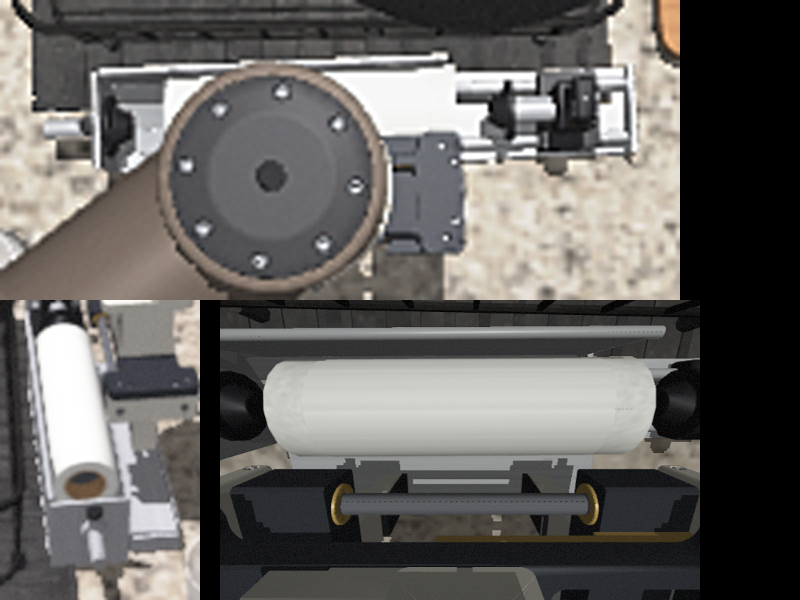

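The roll has dropped into the vee bed and lies on its own, level between the two hubs. I'll back off and go to the grip.

Emit:
drive_tool:
  increments:
    - [[0.9,-0.1,0,0,0],[0.9,-0.2,0,0,0],[0.9,-0.2,0,-0.4,0],[0.9,-0.2,0,-0.8,0],[0.9,-0.2,0,-1,0]]

```text
time_s: 15.0
tcp_pos: [0.4609, 0.1245, 0.1752]
eef_rot: [-179.9, -0.2, 1.2]
contact_force: [0.3, 0.3, -0.8]
gripper_width: 0.0832
gripper_force: 0.0
```

Emit:
drive_tool:
  increments:
    - [[0,0,0.4,-0.2,0],[0,0,0.7,-0.4,0],[0,0,0.75,-0.4,0],[0,0,0.75,-0.4,0]]

```text
time_s: 15.5
tcp_pos: [0.462, 0.0339, 0.2201]
eef_rot: [-180.0, 0.0, 1.1]
contact_force: [0.8, 0.2, -0.4]
gripper_width: 0.0488
gripper_force: 0.0
```

Emit:
drive_tool:
  increments:
    - [[0,0,0.4,0,0],[0,0,0.75,0,0],[0,0,0.75,0,0],[0,0,0.75,0,0]]

```text
time_s: 16.0
tcp_pos: [0.4644, -0.0553, 0.2198]
eef_rot: [180.0, 0.1, 1.1]
contact_force: [-0.3, 0.6, 0.4]
gripper_width: 0.0436
gripper_force: 0.0
```

```bash
python3 - <<'E'
from h import *
s=r.get_state();print(s["time_s"],s["tcp_pos"],s["eef_rot"],s["gripper_width"])
m=camera_model("wrist"); im=capture("wrist")[:,:,::-1].copy(); cv2.imwrite("pics/w8.png",im); np.save("w8.npy",m,allow_pickle=True)
p0=proj(m,[(.545,-.055,.122),(.53,-.047,.122),(.53,-.063,.122),(.56,-.047,.122),(.56,-.063,.122)]);print(p0)
g=cv2.cvtColor(im,cv2.COLOR_BGR2GRAY); mk=(g<45).astype(np.uint8); mk[215:]=0
n,l,st,c=cv2.connectedComponentsWithStats(mk)
for i in range(1,n):
    if st[i,4]>150: print(st[i],c[i])
u,v=p0[0].astype(int); 
sub=cv2.resize(g[max(v-60,0):v+60,u-60:u+60],(40,40),interpolation=cv2.INTER_AREA)
for row in sub[::2]: print(''.join(" .:-=+*#%@"[min(9,x//20)] for x in row))
E
```

```text
16.0 [ 0.46435132 -0.05525616  0.21975143] [1.79992699e+02 7.40252148e-02 1.13948560e+00] 0.0436241468982501
[[327.13411392 101.69950058]
 [316.3193602  121.91916394]
 [337.11967631 122.34924603]
 [316.80263015  80.33440347]
 [338.31331944  80.79844469]]
[   0    0  370   53 9446] [183.04361635  19.51556214]
[308  76  40  54 846] [326.02364066 110.3534279 ]
[267  78  20  46 438] [277.02054795 101.76255708]
[  0  83  16  43 383] [  4.71018277 108.25326371]
.. ...................:----====#@@@%#%%%
-------------:::.:--====---====#%%%%%%%%
-----------=-=-----=====---====#@%%@@%##
-------------------====----====%%@@@@%*+
---------=-=-===---=====--=====%@@@@@%%#
#####%###%%%%#=========---+%%@@@@@*@%%%%
@@@%-+@@@@@@@=++=-:::::-++=#@@@@@%*@%%%@
%%%=: *%%%%%%-+--.:-=+-.-==*#######@##%%
-:.::.-++++++-+--.:-==-.-==+==+@@#*@%##%
.:::==@@@@@@@@@*:.:-@=:.:=-*++%@@##@#%%%
...:-=@@@@@@@@@*:.:---:.:=-@@@@@@+#@#*##
:...::*********=:.:::::.:=-@@@@@@+#@%@%%
@%-:...++++++-..:......-:--@@@@@@+%@@@%#
@#*+..:@@@@@@*-........:==-@@@@@@%@@@%##
*****+=+*****--........---:******=@%%%%%
#####++*******=====++=====##%%%%*=%%##%%
@@%%%%%%%%%%%%%*====#@@@%%%%%%%%%*###%%@
%%%%%%%%%%%%%%%#*+=*##%%@@#%%%%%%%@%%%%%
%@@@@@@@@@%%%%%%%##%%#%%%%%@@%%%%%%%%%%%
@%%@@%@%@@%%%%@@%%%@@@%%%%%%%@@%%%%@@@%%
```

Emit:
drive_tool:
  increments:
    - [[0,0.4,0,0,0],[0,0.67,0,0,0],[0,0.67,0,0.3,0],[0,0.67,0,0.5,0],[0,0.67,0,0.5,0]]
  squeeze: 15

```text
time_s: 16.68
tcp_pos: [0.5438, -0.0533, 0.1585]
eef_rot: [180.0, 0.3, 1.2]
contact_force: [0.4, -0.0, 0.9]
gripper_width: 0.0439
gripper_force: 0.0
```

Emit:
drive_tool:
  increments:
    - [[0,0,0,0.15,0],[0,0,0,0.3,0],[0,0,0,0.45,0],[0,0,0,0.48,0],[0,0,0,0.48,0]]

```text
time_s: 17.3
tcp_pos: [0.5456, -0.0538, 0.1039]
eef_rot: [180.0, -0.1, 1.2]
contact_force: [-0.0, 0.1, -0.1]
gripper_width: 0.0435
gripper_force: 0.0
```

Emit:
drive_tool:
  increments:
    - [[-1,0,0,0,0],[-1,0,0,0,0],[-1,0,0,0,0],[-1,0,0,0,0],[-1,0,0,0,0]]
  squeeze: 30

```text
time_s: 17.92
tcp_pos: [0.5452, -0.0546, 0.1032]
eef_rot: [180.0, -0.0, 1.2]
contact_force: [-0.2, -2.5, 4.5]
gripper_width: 0.0156
gripper_force: 30.0
```

Emit:
drive_tool:
  increments:
    - [[-1,0,-0.04,0,0],[-1,0,-0.08,0,0],[-1,0,-0.12,0,0],[-1,0,-0.16,0,0],[-1,0,-0.2,0,0]]

```text
time_s: 18.55
tcp_pos: [0.5445, -0.031, 0.1032]
eef_rot: [179.9, 0.0, 1.2]
contact_force: [0.5, -5.6, 3.9]
gripper_width: 0.0156
gripper_force: 30.0
```

Emit:
drive_tool:
  increments:
    - [[-1,0,-0.025,0,0],[-1,0,-0.05,0,0],[-1,0,-0.075,0,0],[-1,0,-0.1,0,0],[-1,0,-0.125,0,0]]

```text
time_s: 19.18
tcp_pos: [0.5441, -0.0166, 0.1032]
eef_rot: [179.9, 0.0, 1.2]
contact_force: [1.4, -10.4, 2.6]
gripper_width: 0.0159
gripper_force: 30.0
```

Emit:
drive_tool:
  increments:
    - [[-1,0,-0.025,0,0],[-1,0,-0.05,0,0],[-1,0,-0.075,0,0],[-1,0,-0.1,0,0],[-1,0,-0.1,0,0]]

```text
time_s: 19.8
tcp_pos: [0.5439, -0.0045, 0.1033]
eef_rot: [179.9, 0.0, 1.2]
contact_force: [-0.0, -7.7, 4.4]
gripper_width: 0.0156
gripper_force: 30.0
```

Emit:
drive_tool:
  increments:
    - [[-1,0,-0.02,0,0],[-1,0,-0.04,0,0],[-1,0,-0.06,0,0],[-1,0,-0.08,0,0],[-1,0,-0.08,0,0]]

```text
time_s: 20.42
tcp_pos: [0.5435, 0.005, 0.1032]
eef_rot: [179.9, 0.0, 1.2]
contact_force: [0.9, -7.9, 4.6]
gripper_width: 0.0158
gripper_force: 30.0
```

Emit:
drive_tool:
  increments:
    - [[-1,0,-0.015,0,0],[-1,0,-0.03,0,0],[-1,0,-0.045,0,0],[-1,0,-0.06,0,0]]

```text
time_s: 20.92
tcp_pos: [0.5434, 0.0119, 0.1032]
eef_rot: [179.9, 0.1, 1.1]
contact_force: [0.1, -10.4, 4.0]
gripper_width: 0.0159
gripper_force: 30.0
```

Emit:
drive_tool:
  increments:
    - [[-1,0,-0.005,0,0],[-1,0,-0.01,0,0],[-1,0,-0.015,0,0],[-1,0,-0.02,0,0]]

```text
time_s: 21.42
tcp_pos: [0.5433, 0.0143, 0.1032]
eef_rot: [179.9, 0.0, 1.1]
contact_force: [0.4, -10.4, 3.7]
gripper_width: 0.0158
gripper_force: 30.0
```

Emit:
drive_tool:
  increments:
    - [[-1,0,-0.003,0,0],[-1,0,-0.006,0,0],[-1,0,-0.009,0,0],[-1,0,-0.009,0,0]]

```text
time_s: 21.92
tcp_pos: [0.5433, 0.0154, 0.1032]
eef_rot: [179.9, 0.1, 1.1]
contact_force: [0.6, -10.0, 5.0]
gripper_width: 0.0158
gripper_force: 30.0
```

Emit:
drive_tool:
  increments:
    - [[-1,0,-0.003,0,0],[-1,0,-0.006,0,0],[-1,0,-0.009,0,0],[-1,0,-0.009,0,0]]

```text
time_s: 22.42
tcp_pos: [0.5433, 0.0164, 0.1032]
eef_rot: [179.9, 0.1, 1.1]
contact_force: [0.1, -9.1, 4.0]
gripper_width: 0.0158
gripper_force: 30.0
```

Emit:
drive_tool:
  increments:
    - [[-1,0,-0.003,0,0],[-1,0,-0.006,0,0],[-1,0,-0.009,0,0],[-1,0,-0.009,0,0]]

```text
time_s: 22.92
tcp_pos: [0.5432, 0.0175, 0.1032]
eef_rot: [179.9, 0.1, 1.1]
contact_force: [-0.6, -9.8, 4.5]
gripper_width: 0.0158
gripper_force: 30.0
```

Emit:
drive_tool:
  increments:
    - [[-1,0,-0.003,0,0],[-1,0,-0.006,0,0],[-1,0,-0.009,0,0],[-1,0,-0.009,0,0]]

```text
time_s: 23.42
tcp_pos: [0.5432, 0.0186, 0.1032]
eef_rot: [179.9, 0.1, 1.1]
contact_force: [-0.0, -9.9, 4.8]
gripper_width: 0.0163
gripper_force: 30.0
```

Emit:
drive_tool:
  increments:
    - [[-1,0,-0.003,0,0],[-1,0,-0.006,0,0],[-1,0,-0.009,0,0],[-1,0,-0.009,0,0]]

```text
time_s: 23.92
tcp_pos: [0.5432, 0.0196, 0.1032]
eef_rot: [179.9, 0.1, 1.1]
contact_force: [0.6, -10.4, 4.3]
gripper_width: 0.0159
gripper_force: 30.0
```

Emit:
drive_tool:
  increments:
    - [[-1,0,-0.003,0,0],[-1,0,-0.006,0,0],[-1,0,-0.009,0,0],[-1,0,-0.009,0,0]]

```text
time_s: 24.42
tcp_pos: [0.5431, 0.0207, 0.1032]
eef_rot: [179.9, 0.1, 1.1]
contact_force: [0.3, -10.9, 3.2]
gripper_width: 0.0156
gripper_force: 30.0
```

Emit:
drive_tool:
  increments:
    - [[-1,0,-0.003,0,0],[-1,0,-0.006,0,0],[-1,0,-0.008,0,0],[-1,0,-0.008,0,0]]

```text
time_s: 24.92
tcp_pos: [0.5431, 0.0217, 0.1032]
eef_rot: [179.9, 0.1, 1.1]
contact_force: [-0.5, -9.8, 3.7]
gripper_width: 0.0159
gripper_force: 30.0
```

Emit:
drive_tool:
  increments:
    - [[-1,0,-0.003,0,0],[-1,0,-0.006,0,0],[-1,0,-0.008,0,0],[-1,0,-0.008,0,0]]

```text
time_s: 25.42
tcp_pos: [0.5431, 0.0219, 0.1033]
eef_rot: [179.8, 0.1, 1.1]
contact_force: [1.7, -13.6, 3.6]
gripper_width: 0.0158
gripper_force: 30.0
```

Emit:
drive_tool:
  increments:
    - [[-1,0,-0.002,0,0],[-1,0,-0.004,0,0],[-1,0,-0.004,0,0],[-1,0,-0.004,0,0]]

```text
time_s: 25.92
tcp_pos: [0.5431, 0.022, 0.1032]
eef_rot: [179.8, 0.1, 1.1]
contact_force: [0.8, -16.7, 3.5]
gripper_width: 0.016
gripper_force: 30.0
```

It is up firm, at about 16.7 N in total. I'll release.

Emit:
drive_tool:
  increments:
    - [[-0.5,0,0,0,0],[-0.4,0,0,0,0],[-0.3,0,0,0,0],[-0.2,0,0,0,0],[0,0,0,0,0]]

```text
time_s: 26.55
tcp_pos: [0.5434, 0.0249, 0.1029]
eef_rot: [-180.0, 0.0, 1.2]
contact_force: [-0.7, 1.4, 1.4]
gripper_width: 0.0401
gripper_force: 0.0
```

Emit:
drive_tool:
  increments:
    - [[0,0,0,0,0],[0,0,0,0,0],[0,0,0,0,0]]

```text
time_s: 26.92
tcp_pos: [0.5434, 0.0247, 0.1029]
eef_rot: [-180.0, 0.0, 1.1]
contact_force: [-0.3, -0.6, -0.2]
gripper_width: 0.0435
gripper_force: 0.0
```

Emit:
drive_tool:
  increments:
    - [[0,0,0,-0.2,0],[0,0,0,-0.6,0],[0,0,0,-1,0],[0,0,0,-1,0]]

```text
time_s: 27.42
tcp_pos: [0.5457, 0.0253, 0.2272]
eef_rot: [-179.9, -0.4, 1.2]
contact_force: [0.3, -0.3, -0.8]
gripper_width: 0.0439
gripper_force: 0.0
```

Emit:
drive_tool:
  increments:
    - [[0,-0.4,0,0,0],[0,-0.67,0,0,0],[0,-0.67,0,0,0],[0,-0.67,0,0,0]]

```text
time_s: 27.92
tcp_pos: [0.4634, 0.0233, 0.2229]
eef_rot: [-180.0, -0.0, 1.2]
contact_force: [-0.9, -1.2, 0.4]
gripper_width: 0.0441
gripper_force: 0.0
```

```bash
python3 - <<'E'
from h import *
s=r.get_state();print(s["time_s"],s["tcp_pos"],s["eef_rot"],s["contact_force"])
m=camera_model("wrist"); im=capture("wrist")[:,:,::-1].copy(); cv2.imwrite("pics/w9.png",im)
p0=proj(m,[(.543,.0215,.122),(.528,.0135,.122),(.558,.0295,.122),(.542,.069,.0486),(.542,.069,.0786)]);print(p0)
g=cv2.cvtColor(im,cv2.COLOR_BGR2GRAY)
sub=cv2.resize(g[0:225,130:430],(100,38),interpolation=cv2.INTER_AREA)
for row in sub: print(''.join(" .:-=+*#%@"[min(9,x//24)] for x in row))
E
```

```text
27.925 [0.46344433 0.02329073 0.22287432] [-1.79994999e+02 -2.47381743e-02  1.15814943e+00] [-0.91941764 -1.17061447  0.38764383]
[[329.80684756 103.65766359]
 [339.59844264 123.98135417]
 [319.68329467  82.64495272]
 [281.12028718 106.49122064]
 [276.52666062 105.51894989]]
::::--::---:::::::::---:-----:-------:...      .     ..   ... .     ..           .                 .
:::::::::::::::::::::::::::--:::----------:.        ..        .. . .    . .    .              .     
.................................................               ..             .               ...::
.......  .............................................           .           .          ............
:::::::..  ..:-::::::--:.  .::::-----:::::  .::::::::::::::. ................ ......................
 ...::-:::::..  ..:::--:---:. ..-----------:  .:-----::-:--: .:-:-----::::::. :-------:::--:.  ..:.:
....  ............  .:::::::::.. .:::::::::::. .::::::::::::. :::::::::::::  :::::::::::::. .....:--
::::::--:--:::::::::::::::::::::::::::::::::::::::::::.::::::....:....................... ..::::----
:-:::---:-----::
[... 2313 characters left out ...]
***###*#*+*#***#####**##*++**####***+*#**###***####*+*#####################**##***############
###*##**++*###***#***###*+++*##****#####***###*###**#*####****#######################*++***#########
####****#**##********###*******###****##**###******########**#*####%%#######***######*++**##########
##****+*#####**##********++*****####*+##**##**##*****###***###***#*###*********##**###*##**########*
###**####******###**####******####++-=+*****+-------=*#*+*****++**=-------=*****+--=*####**##**##*+*
***######*#**##**##***####**##***+----==-====--==-----======---===---------====--::-=*****####*#####
*#####*#############*####**####*#+-=====-=++=====-----=+++++===+++-----=--=++==-----=#*+**####**++**
```

The hub's flange is flush on the roll's end, the grip is where I left it, and the roll lies straight. I'll hand in.

```bash
python3 -c "
from plant import job
print(job.close_job())"
```

```text
the job is handed in; nothing more can be done
None
```

I loaded the roll into the vee bed, clamped it between the two hubs at about 10 N over the sliding force, released it and handed the job in at about 28 s; no verdict came back.

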